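# Pair the new sample vials with their kept twins in the comparison rack

### The arm

A 6-joint arm with a two-finger parallel gripper is mounted at the origin on a cart in front of the work surface, level with it; the furniture and walls round the work are solid. World frame = base frame: x ahead of the robot, y to its left, z up, the work surface at z = 0. Lengths are in m, angles in rad, forces in N, time in s.
With the tool pointing down it reaches from about 0.225 to 0.875 m from the base axis. Payload 3.4 kg.
Tool frame: the origin (TCP) lies on the centre line of the jaws, within the pads' length; the fingertips stand 14 mm ahead of it and the grasp point (between the pads) lies 5 mm behind it (nose_length is the distance from the TCP to the fingertips, in m); z points along the fingers, y is the line along which they close (so a half turn about z gives the same grasp; the last joint's range is limited). The gripper opens to 85 mm and grips with 20 to 120 N. Pads are 22 mm wide; open, the fingers measure 114 mm over their backs; the gripper's body (76 mm by 85 mm) begins 54 mm behind the grasp point. The pads swing forward as they close: fully open they stand 13 mm farther back than shut.
Start: joints at [-1.364, 0.276, 1.505, -0, 1.361, -0.121], TCP at [0.185, -0.544, 0.245] pointing down, gripper open.
Joint ranges: [-2.89, 2.89], [-0.75, 2.08], [0.22, 2.7], [-1.18, 4.32], [0.11, 2.71], [-2.7, 2.7]. Speed limits (rad/s): [2.57, 2.57, 3.14, 3.14, 3.14, 3.14].

### API

Orientations are given as [roll, pitch, yaw] about the fixed x, y, z axes, in that order (R = Rz(yaw) Ry(pitch) Rx(roll)).
In Python, from bench import * gives the robot as it stands. Calls block until the motion is done:
- movep(position, orientation): joint-space move of the TCP to a pose.
- move_linear(position, attitude=None, speed=0.15): straight line of the TCP; attitude=None keeps the orientation; speed is the mean speed in m/s.
- movej(angles): joint-space move.
- move_gripper(opening): finger opening in m; the grip force is fixed at half the most; returns when the fingers have stopped.
- pause(seconds).
- inverse_kinematics(position, orientation): joint angles nearest the present ones, or None.
- observe(): the state.
- grab_frame(name): name is "scene" or "top"; returns the picture (480x640x3 uint8, red, green, blue); there is no depth.
- camera_model(name): a dict with "mtx" (3x3 intrinsics, pixels), "cam_to_world" (4x4, takes a point from camera to world coordinates). Camera axes: x right, y up, looking along -z (the intrinsics and any distortion apply to the point x, -y, -z); pixel columns grow to the right and rows downward; lengths in m; the calibration is good to about 2 mm. A picture is of the moment at which its call begins. camera_model takes no time and is no camera call.
A pose or a line that the arm cannot do raises IKError and nothing moves.
- sign_off(): hands the job in; it is judged then, once.
The state is a dict: "time_s": time; "joints": joint angles; "qvel": joint speeds; "effort": joint torques, N m; "position": TCP position; "eef_rot": TCP orientation; "contact_force": force on the tool from outside, world axes, zero at the start; "wrist_torque": the same for the moment, N m; "finger_gap": finger opening in m; "grip_force": force on a finger pad.
Only numpy, scipy, OpenCV 4.12 (cv2) and the standard library are available. Lean on these libraries where they do the work, as an engineer would, in place of code of your own. Each camera call takes 0.05 s, during which the arm holds its last target. There are 200 camera calls.

### The job

The second set of sample vials has arrived in the plain beech rack, in any order. Move all four into the empty near row of the rack with the yellow tape, so that each stands directly in front of the kept vial with the same cap, upright and fully down in its hole; lower them in gently, don't drop or tip them over, and leave the kept vials where they are.

Things in the scene. Friction and masses are not known exactly. Their poses are not given: they have to be found in the camera images.
- new_red: New sample vial, to be moved: white, 21 mm in diameter, 18 g, black cap with a bright red disc on top, 62 mm tall. Starts upright in a near-row hole of rack_in. Origin: centre of its underside, 8 mm above the worktop; z up its axis. It stands 26 to 28 mm out of the rack: grip it there, fingers along the row (28 mm gap to the next vial; only 12 mm to the other row in rack_keep).
- new_blue: New sample vial, to be moved: white, 21 mm in diameter, 18 g, black cap with a bright blue disc on top, 62 mm tall. Starts upright in a near-row hole of rack_in. Origin: centre of its underside, 8 mm above the worktop; z up its axis. It stands 26 to 28 mm out of the rack: grip it there, fingers along the row (28 mm gap to the next vial; only 12 mm to the other row in rack_keep).
- new_teal: New sample vial, to be moved: white, 21 mm in diameter, 18 g, plain teal-green cap, 64 mm tall. Starts upright in a near-row hole of rack_in. Origin: centre of its underside, 8 mm above the worktop; z up its axis. It stands 26 to 28 mm out of the rack: grip it there, fingers along the row (28 mm gap to the next vial; only 12 mm to the other row in rack_keep).
- new_white: New sample vial, to be moved: white, 21 mm in diameter, 18 g, plain white cap, 64 mm tall. Starts upright in a near-row hole of rack_in. Origin: centre of its underside, 8 mm above the worktop; z up its axis. It stands 26 to 28 mm out of the rack: grip it there, fingers along the row (28 mm gap to the next vial; only 12 mm to the other row in rack_keep).
- kept_red: Kept sample vial, twin of new_red (black cap with a bright red disc on top, 62 mm tall), 21 mm in diameter, loose in a far-row hole of rack_keep, 8 mm above the worktop; stays where it is. Origin: centre of its underside, z up.
- kept_blue: Kept sample vial, twin of new_blue (black cap with a bright blue disc on top, 62 mm tall), 21 mm in diameter, loose in a far-row hole of rack_keep, 8 mm above the worktop; stays where it is. Origin: centre of its underside, z up.
- kept_teal: Kept sample vial, twin of new_teal (plain teal-green cap, 64 mm tall), 21 mm in diameter, loose in a far-row hole of rack_keep, 8 mm above the worktop; stays where it is. Origin: centre of its underside, z up.
- kept_white: Kept sample vial, twin of new_white (plain white cap, 64 mm tall), 21 mm in diameter, loose in a far-row hole of rack_keep, 8 mm above the worktop; stays where it is. Origin: centre of its underside, z up.
- rack_keep: Beech rack with yellow tape over each end, fixed, 76 (x) by 210 (y) by 44 mm high, with two rows of four 24 mm holes. Origin: centre of its underside; x away from the robot (within 13 degrees), y along the rows, z up. Holes at x -16.5 (near row) and +16.5 mm, y -73.5, -24.5, 24.5, 73.5 mm; hole floors at z 8 mm. Kept vials fill its far row. A vial 6 mm off a hole still slides in.
- rack_in: Plain beech rack without tape, fixed, 76 (x) by 210 (y) by 44 mm high, with two rows of four 24 mm holes. Origin: centre of its underside; x away from the robot (within 13 degrees), y along the rows, z up. Holes at x -16.5 (near row) and +16.5 mm, y -73.5, -24.5, 24.5, 73.5 mm; hole floors at z 8 mm. The new vials stand in its near row in any order; it may be left or right of rack_keep.
Mind the look-alikes: they are no part of the job. What is shaped like the new_teal but pink or purple is not meant. What is shaped like the new_blue but orange or pink is not meant.

How it is judged:
At the end, for the whole second after the job is handed in: Each new vial stands in the taped rack's near row, in the hole in front of the kept vial with the same cap (within 8 mm across the row, axes at most 44 mm apart), at most 5 mm off the hole's floor, under 10 degrees of tilt, at rest; kept vials upright, at rest, within 12 mm of their start (x of new_red in the frame of rack_keep between -0.0245 and -0.0085 m and z of each of new_red, new_blue, new_teal, new_white in the frame of rack_keep below 0.013 m and angle between each of new_red, kept_red, new_blue, kept_blue, new_teal, kept_teal, new_white, kept_white's own z axis and vertical below 0.17 rad and horizontal distance between new_red and kept_red below 0.044 m and linear speed of each of new_red, kept_red, new_blue, kept_blue, new_teal, kept_teal, new_white, kept_white below 0.02 m/s and distance of each of kept_red, kept_blue, kept_teal, kept_white from where it was at the start of the episode below 0.012 m and x of new_blue in the frame of rack_keep between -0.0245 and -0.0085 m and horizontal distance between new_blue and kept_blue below 0.044 m and x of new_teal in the frame of rack_keep between -0.0245 and -0.0085 m and horizontal distance between new_teal and kept_teal below 0.044 m and x of new_white in the frame of rack_keep between -0.0245 and -0.0085 m and horizontal distance between new_white and kept_white below 0.044 m); the robot touches nothing.
It fails at once if a kept vial was shifted, lifted out or tipped (distance of any of kept_red, kept_blue, kept_teal, kept_white from where it was at the start of the episode above 0.02 m or angle between any of kept_red, kept_blue, kept_teal, kept_white's own z axis and vertical above 0.4 rad).
It fails at once if a new vial was tipped over (angle between any of new_red, new_blue, new_teal, new_white's own z axis and vertical above 0.9 rad).
It fails at once if a new vial was dropped from a height into the comparison rack ((linear speed of new_red above 0.6 m/s and z of new_red in the frame of rack_keep below 0.035 m and x of new_red in the frame of rack_keep between -0.04 and 0.04 m and y of new_red in the frame of rack_keep between -0.105 and 0.105 m) or (linear speed of new_blue above 0.6 m/s and z of new_blue in the frame of rack_keep below 0.035 m and x of new_blue in the frame of rack_keep between -0.04 and 0.04 m and y of new_blue in the frame of rack_keep between -0.105 and 0.105 m) or (linear speed of new_teal above 0.6 m/s and z of new_teal in the frame of rack_keep below 0.035 m and x of new_teal in the frame of rack_keep between -0.04 and 0.04 m and y of new_teal in the frame of rack_keep between -0.105 and 0.105 m) or (linear speed of new_white above 0.6 m/s and z of new_white in the frame of rack_keep below 0.035 m and x of new_white in the frame of rack_keep between -0.04 and 0.04 m and y of new_white in the frame of rack_keep between -0.105 and 0.105 m)).
It also fails if it takes over 88 s, if anything falls off the work surface, if the arm or the gripper's body presses on something with over 40 N, if the wrist force passes 120 N, or if a joint passes its speed limit or range.

## Working session

There is one attempt and no reset: what is moved stays moved. The work goes in short steps, each a Python script; the robot and the scene stay as the last script left them, time stands still between calls to the robot, and variables do not carry over. Pictures are saved under pics/ and viewed, at most 14 in all, crops included, and the job is handed in when it is done.

```bash
mkdir -p pics
python3 - <<'E'
from bench import *
import cv2,numpy as np
for n in("scene","top"):
    f=grab_frame(n); cv2.imwrite(f"pics/{n}0.png",f[:,:,::-1]); m=camera_model(n)
    print(n,np.round(m["mtx"],1).tolist(),np.round(m["cam_to_world"],3).tolist(),[k for k in m])
s=observe(); print(s["eef_rot"],s["time_s"],s["finger_gap"])
E
```

```text
scene [[621.6, 0.0, 319.0], [0.0, 621.6, 241.1], [0.0, 0.0, 1.0]] [[-0.812, 0.399, -0.425, 0.045], [-0.583, -0.574, 0.575, 0.507], [-0.014, 0.715, 0.699, 0.852], [0.0, 0.0, 0.0, 1.0]] ['mtx', 'cam_to_world']
top [[466.8, 0.0, 315.0], [0.0, 466.8, 239.5], [0.0, 0.0, 1.0]] [[-0.02, 0.996, -0.091, 0.448], [-1.0, -0.018, 0.016, -0.151], [0.014, 0.091, 0.996, 0.899], [0.0, 0.0, 0.0, 1.0]] ['mtx', 'cam_to_world']
[-3.13995026e+00 -2.04510863e-04  3.27774738e-01] 0.1 0.08521781080115108
```

View pics/scene0.png

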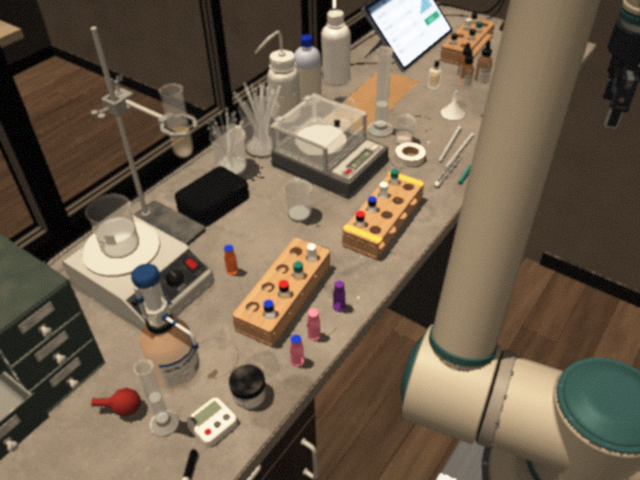

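View pics/top0.png

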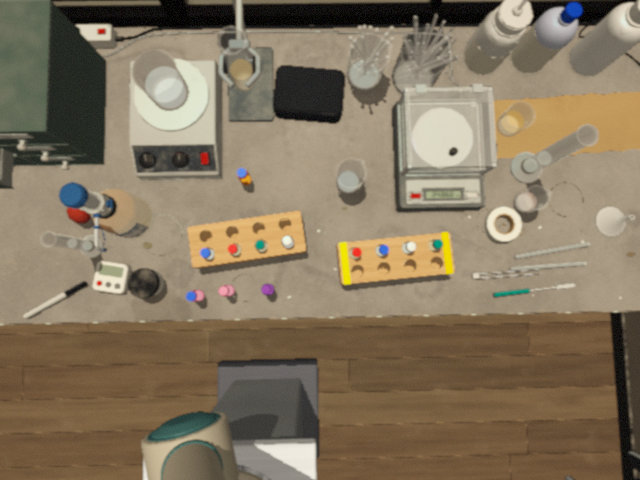

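Top view:
- **Plain rack** (near row, left to right): blue (207,254), red (233,250), teal (261,246), white (288,242).
- **Taped rack** (far row, left to right): red (356,253), blue (383,251), white (411,247), teal (438,244).
- **Look-alikes outside the racks:** pink with blue cap (196,296), pink (227,291), purple (267,290), orange with blue cap (244,176).

Next I'll check enlarged crops and triangulate the caps.

```bash
cat > vis.py <<'E'
import cv2,numpy as np
from bench import camera_model
def ray(n,uv):
    m=camera_model(n);T=np.array(m["cam_to_world"]);p=np.linalg.inv(m["mtx"])@[uv[0],uv[1],1]
    return T[:3,3],T[:3,:3]@(p*[1,-1,-1])
def onplane(n,uv,z):
    o,d=ray(n,uv);return o+d*(z-o[2])/d[2]
def tri(a,b):
    (o1,d1),(o2,d2)=ray("top",a),ray("scene",b)
    t=np.linalg.lstsq(np.c_[d1,-d2],o2-o1,rcond=None)[0]
    p,q=o1+t[0]*d1,o2+t[1]*d2
    return (p+q)/2,np.linalg.norm(p-q)
def project(n,P):
    m=camera_model(n);T=np.array(m["cam_to_world"]);c=T[:3,:3].T@(np.array(P)-T[:3,3])*[1,-1,-1]
    u=np.array(m["mtx"])@c;return u[:2]/u[2]
def blobs(img,roi,col):
    x0,y0,x1,y1=roi;h=cv2.cvtColor(img[y0:y1,x0:x1],cv2.COLOR_BGR2HSV);H,S,V=cv2.split(h)
    m={"red":((H<7)|(H>172))&(S>150)&(V>90),"blue":(H>105)&(H<130)&(S>130),
       "teal":(H>65)&(H<98)&(S>90),"white":(S<60)&(V>150)}[col].astype(np.uint8)
    n,_,st,c=cv2.connectedComponentsWithStats(m)
    return [(np.round(c[i]+[x0,y0],1).tolist(),int(st[i,4]),(st[i,:4]+[x0,y0,0,0]).tolist()) for i in range(1,n) if st[i,4]>5]
E
python3 - <<'E'
from vis import *
t=cv2.imread("pics/top0.png");s=cv2.imread("pics/scene0.png")
for n,i,rois in(("top",t,((190,215,306,268),(340,235,452,285))),("scene",s,((235,238,330,342),(343,167,425,257)))):
    for r in rois:
        for c in("red","blue","teal","white"): print(n,c,blobs(i,r,c))
a=cv2.resize(t[205:305,180:460],(784,280),interpolation=3)
b=cv2.resize(s[160:345,230:430],(324,300),interpolation=3)
o=np.zeros((590,800,3),np.uint8);o[:280,:784]=a;o[285:585,:324]=b;o[285:585,330:790]=cv2.resize(s[235:345,230:400],(460,300),interpolation=3)
cv2.imwrite("pics/crop1.png",o)
E
```

```text
top red [([232.2, 248.5], 62, [228, 244, 9, 10])]
top blue [([205.3, 252.5], 51, [202, 249, 8, 8])]
top teal [([259.5, 244.4], 53, [256, 241, 8, 8])]
top white [([208.6, 218.3], 235, [190, 215, 51, 10]), ([251.5, 215.0], 6, [249, 215, 6, 1]), ([304.4, 218.2], 16, [303, 215, 3, 9]), ([287.2, 241.3], 115, [282, 235, 12, 13]), ([262.9, 248.4], 14, [260, 244, 6, 8]), ([201.1, 252.9], 13, [199, 248, 6, 11]), ([210.8, 254.4], 41, [207, 249, 7, 11]), ([295.8, 264.0], 112, [285, 260, 21, 8]), ([274.6, 265.8], 30, [269, 264, 13, 4]), ([261.4, 266.7], 9, [259, 266, 6, 2])]
top red [([356.4, 251.9], 61, [353, 248, 8, 9])]
top blue [([383.3, 249.4], 51, [380, 246, 8, 8])]
top teal [([437.4, 243.7], 56, [434, 240, 8, 9])]
top white [([357.3, 236.8], 144, [340, 235, 41, 6]), ([386.5, 235.2], 16, [382, 235, 12, 2]), ([408.6, 246.9], 124, [402, 242, 14, 12]), ([386.1, 245.6], 10, [382, 244, 8, 6]), ([378.2, 251.0], 34, [376, 246, 7, 10]), ([442.9, 282.1], 62, [430, 275, 22, 10]), ([419.7, 283.6], 29, [410, 282, 18, 3])]
scene red [([283.0, 283.7], 63, [279, 280, 9, 8])]
scene blue [([268.1, 304.4], 60, [264, 301, 9, 8]), ([295.6, 338.3], 57, [291, 335, 10, 7])]
scene teal [([297.6, 266.4], 62, [294, 262, 8, 10])]
scene white [([311.2, 246.4], 56, [307, 243, 9, 8]), ([311.8, 258.2], 13, [308, 257, 8, 3]), ([270.0, 315.0], 37, [266, 313, 9, 5]), ([298.5, 335.1], 17, [293, 333, 10, 8])]
scene red [([347.5, 171.1], 15, [345, 169, 6, 5]), ([359.8, 213.9], 50, [356, 211, 9, 7])]
scene blue [([371.8, 199.8], 38, [369, 197, 7, 7])]
scene teal [([394.2, 173.0], 41, [392, 169, 6, 9])]
scene white [([344.0, 168.0], 10, [343, 167, 4, 4]), ([353.6, 172.3], 48, [345, 167, 17, 12]), ([383.2, 184.7], 42, [380, 182, 8, 7]), ([384.0, 194.8], 19, [382, 192, 5, 6]), ([368.1, 196.6], 7, [367, 195, 4, 5])]
```

View pics/crop1.png

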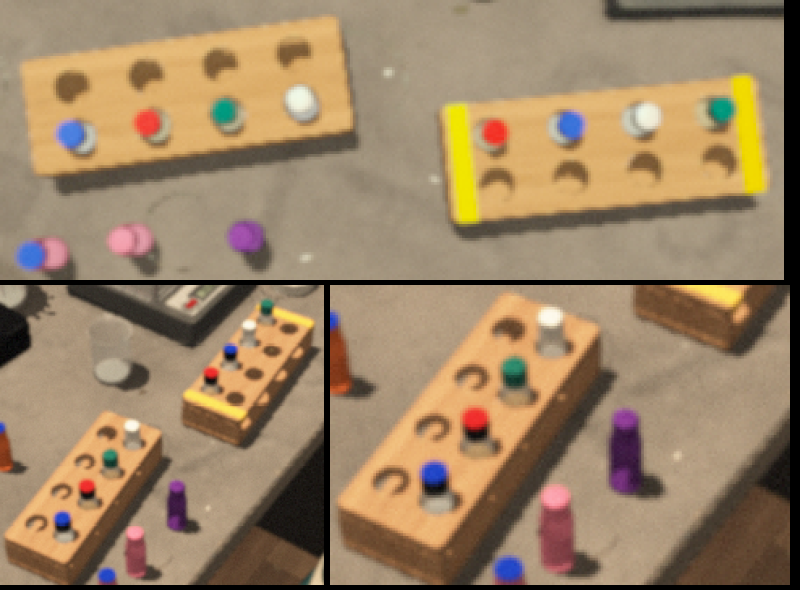

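Crop confirms the identification: new blue, red, teal and white stand in the untaped rack. The pink and purple bottles stand on the worktop, outside the racks.

Run:
```python
from vis import *
T=dict(nb=(205.3,252.5),nr=(232.2,248.5),nt=(259.5,244.4),nw=(286.5,240.5),kr=(356.4,251.9),kb=(383.3,249.4),kw=(410.5,246.5),kt=(437.4,243.7))
S=dict(nb=(268.1,304.4),nr=(283,283.7),nt=(297.6,265.6),nw=(311.2,246.),kr=(359.8,213.9),kb=(371.8,199.8),kw=(383.2,184.7),kt=(394.5,172.))
P={}
for k in T:
    p,e=tri(T[k],S[k]);zt=.070 if k[1] in"rb" else .072
    P[k]=onplane("top",T[k],zt);print(k,p.round(4),round(e,4),P[k].round(4),onplane("scene",S[k],zt).round(4))
# rack top outlines and holes in the top view, on z=44mm
img=cv2.imread("pics/top0.png");h=cv2.cvtColor(img,cv2.COLOR_BGR2HSV)
m=cv2.inRange(h,(8,85,115),(35,255,255))
for nm,(x0,y0,x1,y1),k in(("in",(180,205,312,275),"n"),("keep",(330,228,460,292),"k")):
    mm=np.zeros_like(m);mm[y0:y1,x0:x1]=m[y0:y1,x0:x1];mm=cv2.morphologyEx(mm,cv2.MORPH_CLOSE,np.ones((3,3)))
    c=max(cv2.findContours(mm,0,2)[0],key=cv2.contourArea)
    w=np.array([onplane("top",p[0],.044)[:2] for p in c],np.float32)
    print(nm,cv2.minAreaRect(w))
    c4=np.array([P[k+j][:2] for j in("brtw" if k=="n" else "rbwt")])
    A=np.c_[np.ones(4),[73.5e-3,24.5e-3,-24.5e-3,-73.5e-3]];s=np.linalg.lstsq(A,c4,rcond=None)[0]
    u=s[1]/np.linalg.norm(s[1]);x=np.array([u[1],-u[0]])
    print(" row centre",s[0].round(4),"scale",np.linalg.norm(s[1]).round(3),"yaw deg",np.degrees(np.arctan2(-u[0],u[1])).round(2),"rack centre",(s[0]+x*(.0165 if k=="n" else -.0165)).round(4))
    print((c4-A@s).round(4).tolist())
    # predicted vs. seen empty holes (dark)
    for y in A[:,1]:
        q=s[0]+u*y+x*(.033 if k=="n" else -.033)
        print("  empty hole px",project("top",[*q,.044]).round(1),q.round(4))
```

```text
nb [0.5043 0.0307 0.0672] 0.0012 [0.5046 0.0304 0.07  ] [0.5021 0.0321 0.07  ]
nr [ 0.5105 -0.0174  0.0697] 0.0008 [ 0.5108 -0.0172  0.07  ] [ 0.51   -0.0174  0.07  ]
nt [ 0.5168 -0.0659  0.0682] 0.0014 [ 0.5171 -0.0659  0.072 ] [ 0.5138 -0.0634  0.072 ]
nw [ 0.5225 -0.1142  0.0733] 0.0011 [ 0.5231 -0.1139  0.072 ] [ 0.5229 -0.1155  0.072 ]
kr [ 0.5002 -0.2383  0.0698] 0.0011 [ 0.5006 -0.2379  0.07  ] [ 0.4996 -0.2384  0.07  ]
kb [ 0.5038 -0.2866  0.0688] 0.001 [ 0.5042 -0.2861  0.07  ] [ 0.5027 -0.2856  0.07  ]
kw [ 0.5079 -0.3348  0.0719] 0.001 [ 0.5083 -0.3345  0.072 ] [ 0.5074 -0.3351  0.072 ]
kt [ 0.5117 -0.3839  0.0702] 0.0021 [ 0.5124 -0.3829  0.072 ] [ 0.5098 -0.3825  0.072 ]
in ((0.5302640795707703, -0.039526961743831635), (0.07946429401636124, 0.21319679915905), 7.337859630584717)
 row centre [ 0.5139 -0.0417] scale 0.991 yaw deg 7.32 rack centre [ 0.5303 -0.0396]
[[-0.0, -0.0002], [0.0, 0.0004], [0.0001, -0.0002], [-0.0, -0.0]]
  empty hole px [205.7 235.7] [0.5373 0.0354]
  empty hole px [232.2 231.8] [ 0.5435 -0.0132]
  empty hole px [258.7 228. ] [ 0.5497 -0.0618]
  empty hole px [285.  224.1] [ 0.556  -0.1104]
keep ((0.4901830852031708, -0.3120926320552826), (0.08126477152109146, 0.213795006275177), 4.6397809982299805)
 row centre [ 0.5064 -0.3104] scale 0.99 yaw deg 4.68 rack centre [ 0.49   -0.3117]
[[0.0002, -0.0001], [-0.0002, 0.0001], [-0.0, -0.0], [0.0001, -0.0]]
  empty hole px [356.5 270.9] [ 0.4675 -0.2398]
  empty hole px [383.  268.2] [ 0.4715 -0.2886]
  empty hole px [409.5 265.5] [ 0.4755 -0.3375]
  empty hole px [435.8 262.8] [ 0.4795 -0.3863]
```

Triangulated heights (70–73 mm) and the rack outlines agree with the cap lines to under 1 mm. First I'll pick new_blue and check the grasp.

```bash
cat > job.py <<'E'
from bench import *
import numpy as np
YI,YK=np.radians(7.32),np.radians(4.68)
SRC=dict(blue=(.5046,.0304),red=(.5108,-.0172),teal=(.5170,-.0659),white=(.5231,-.1139))
DST=dict(red=(.4677,-.2392),blue=(.4715,-.2882),white=(.4755,-.3370),teal=(.4795,-.3858))
ZG,ZH,OPEN=.060,.145,.040
def st(tag):
    s=observe();print(tag,round(s["time_s"],1),"p",np.round(s["position"],4),"gap",round(s["finger_gap"],4),"grip",round(float(np.max(s["grip_force"])),1),"F",np.round(s["contact_force"],1));return s
def pick(c,first=False):
    p=SRC[c];movep([*p,.2 if first else ZH],[np.pi,0,YI])
    if first: move_gripper(OPEN)
    move_linear([*p,ZG],speed=.08);st(c+" down")
    move_gripper(0.0);s=st(c+" closed");assert .015<s["finger_gap"]<.027
    move_linear([*p,ZH],speed=.1);s=st(c+" lifted");assert .015<s["finger_gap"]<.027
def place(c):
    p=DST[c];move_linear([*p,ZH],[np.pi,0,YK],speed=.12)
    move_linear([*p,.100],speed=.08);st(c+" over hole")
    move_linear([*p,ZG+.001],speed=.04);st(c+" in")
    move_gripper(OPEN);st(c+" released")
    move_linear([*p,ZH],speed=.12)
E
python3 - <<'E'
from job import *
pick("blue",True)
import cv2
cv2.imwrite("pics/s1.png",cv2.resize(grab_frame("scene")[140:360,200:480,::-1],(762,600)))
E
```

```text
blue down 4.9 p [0.5049 0.0304 0.0604] gap 0.0402 grip 0.0 F [-0.6  0.9 -0.6]
blue closed 5.2 p [0.5049 0.0304 0.0605] gap 0.0192 grip 58.6 F [-0.6  1.3  3.6]
blue lifted 6.2 p [0.504  0.0304 0.1444] gap 0.019 grip 58.6 F [-0.3 -0.4 -0.7]
```

View pics/s1.png

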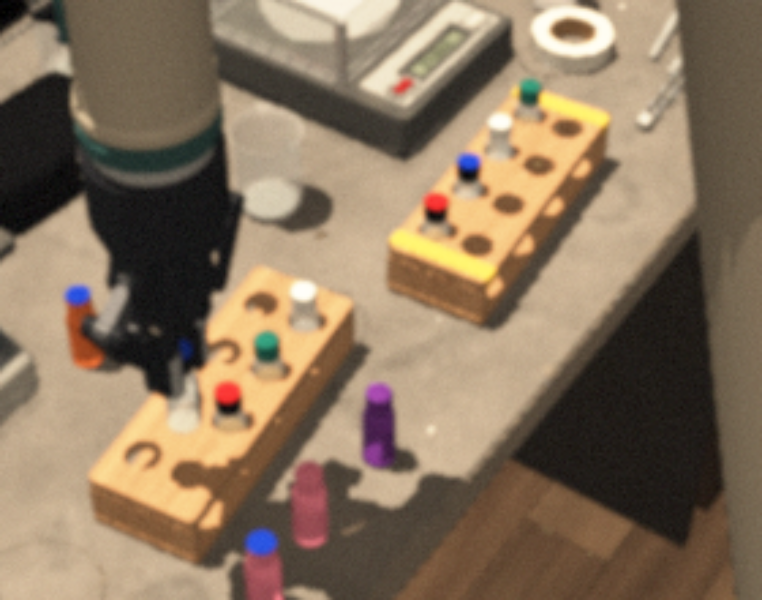

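Blue vial is held upright in the jaws at crop (183,385), and its hole (190,470) is empty. Now I'll place it.

Run:
```python
from job import *
import cv2
place("blue")
cv2.imwrite("pics/s2.png",cv2.resize(grab_frame("scene")[140:270,320:450,::-1],(600,600)))
```

```text
blue over hole 9.8 p [ 0.4717 -0.2884  0.1001] gap 0.019 grip 58.6 F [-0.1  0.7 -0.5]
blue in 10.9 p [ 0.4716 -0.2883  0.0611] gap 0.0191 grip 58.6 F [-0.2 -0.6 -1. ]
blue released 11.2 p [ 0.4715 -0.288   0.0611] gap 0.04 grip 0.0 F [ 1.1 -0.3 -0.1]
```

View pics/s2.png

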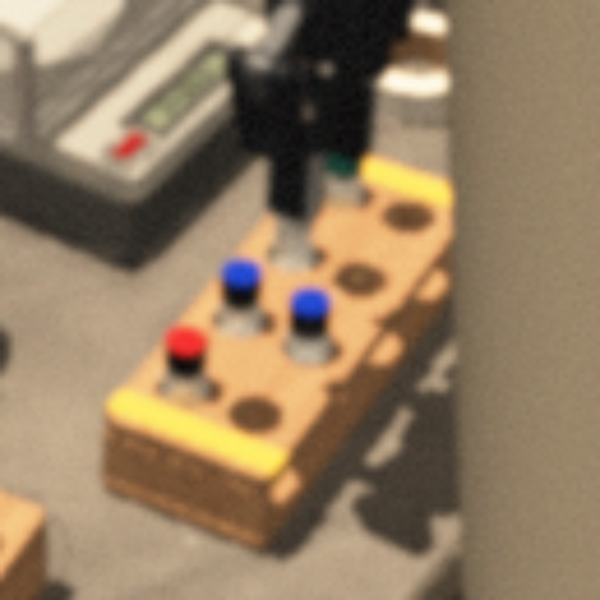

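New blue (310,305) stands upright and seated beside kept blue (240,275), with no reaction force during insertion. I'll move the other three the same way, then retreat and check.

Run:
```python
from job import *
from vis import *
for c in("red","teal","white"): pick(c); place(c)
movep([.25,-.5,.3],[np.pi,0,.3]);pause(.3)
t=grab_frame("top")[:,:,::-1].copy();s=grab_frame("scene")[:,:,::-1].copy();st("end")
o=np.zeros((590,790,3),np.uint8);o[:280,:784]=cv2.resize(t[205:305,180:460],(784,280),interpolation=3)
o[285:585,:400]=cv2.resize(s[165:262,325:454],(400,300),interpolation=3);cv2.imwrite("pics/end.png",o)
for n,i,r in(("top",t,(340,240,452,285)),("scene",s,(343,167,425,250))):
    for c in("red","blue","teal","white"): print(n,c,[(b[0],b[1]) for b in blobs(i,r,c) if b[1]>25])
```

```text
red down 14.4 p [ 0.5112 -0.0173  0.0605] gap 0.0402 grip 0.0 F [ 0.3  0.9 -0.7]
red closed 14.7 p [ 0.5113 -0.0173  0.0607] gap 0.0189 grip 58.6 F [-0.3 -0.8  4.5]
red lifted 15.7 p [ 0.5102 -0.0171  0.1443] gap 0.0191 grip 58.6 F [-0.2 -0.3  0.6]
red over hole 18.4 p [ 0.468  -0.2393  0.1001] gap 0.0188 grip 58.6 F [0.4 0.9 0.1]
red in 19.6 p [ 0.4678 -0.2392  0.0611] gap 0.0192 grip 58.6 F [ 0.6  0.5 -0.9]
red released 19.9 p [ 0.4677 -0.2392  0.0611] gap 0.0401 grip 0.0 F [-0.5 -0.6  0.1]
teal down 22.7 p [ 0.5175 -0.066   0.0605] gap 0.0398 grip 0.0 F [-0.5  0.1  0.2]
teal closed 23.0 p [ 0.5176 -0.0661  0.0607] gap 0.0188 grip 58.6 F [-0.6 -0.3  4.2]
teal lifted 24.0 p [ 0.5164 -0.0657  0.1443] gap 0.0194 grip 58.6 F [-0.5  0.1  0.1]
teal over hole 27.6 p [ 0.4797 -0.386   0.1001] gap 0.0193 grip 58.6 F [-0.7 -0.5  0.1]
teal in 28.7 p [ 0.4796 -0.3857  0.0611] gap 0.0187 grip 58.6 F [ 0.5 -0.2  0.1]
teal released 29.0 p [ 0.4795 -0.3857  0.0611] gap 0.0401 grip 0.0 F [ 0.9 -0.1  0.4]
white down 32.2 p [ 0.5235 -0.114   0.0605] gap 0.0398 grip 0.0 F [ 0.5 -0.1  0.2]
white closed
[... 342 characters left out ...]
 37.7 p [ 0.4756 -0.337   0.0611] gap 0.0401 grip 0.0 F [ 0.1 -0.2 -0.5]
end 40.1 p [ 0.2505 -0.4997  0.2998] gap 0.0397 grip 0.0 F [-0.3  0.2  0.9]
top red [([356.5, 251.9], 62), ([357.5, 270.4], 68)]
top blue [([383.4, 249.5], 52), ([384.4, 267.8], 57)]
top teal [([437.3, 243.7], 57), ([438.5, 262.3], 56)]
top white [([408.6, 246.9], 125), ([378.2, 251.0], 34), ([410.1, 265.0], 118), ([379.5, 268.2], 27), ([424.7, 283.3], 40), ([443.7, 282.9], 38)]
scene red [([359.8, 213.9], 50), ([375.1, 220.3], 49)]
scene blue [([371.8, 199.8], 37), ([386.6, 206.1], 39)]
scene teal [([394.2, 173.1], 39), ([408.6, 178.5], 43)]
scene white [([353.4, 172.4], 56), ([383.1, 184.5], 39), ([398.0, 190.6], 40)]
```

View pics/end.png

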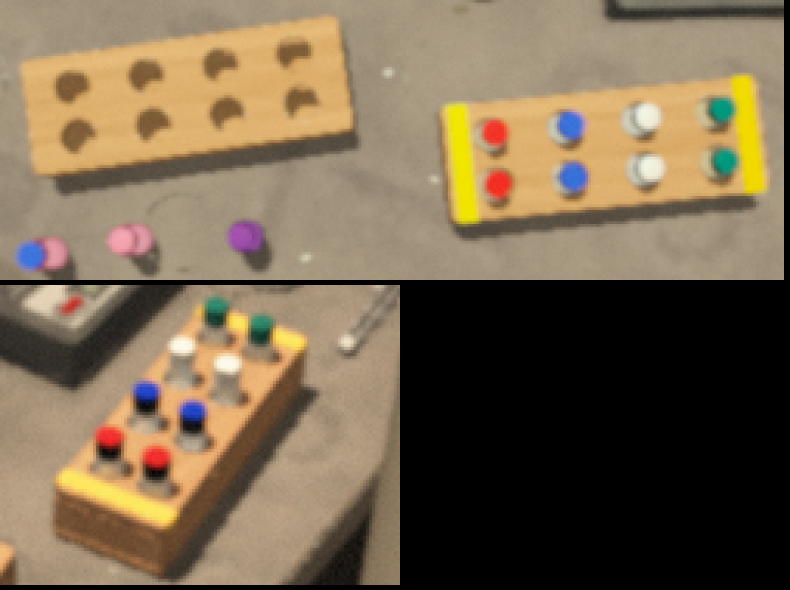

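All four pairs match (red, blue, white, teal). The new vials are upright and seated at the same height as their twins, and the kept vials moved less than 0.3 px.

```bash
python3 -c "
from bench import *
print(sign_off())"
```

```text
the job is handed in; nothing more can be done
None
```

The job is handed in at about 40 s of the 88 s allowed: in the last pictures all four new vials stand upright and fully down in front of their matching kept vials, which did not move; the judge's verdict was not shown.

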